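Take the stop off the trimming board's T-track

TASK

The paper trimming is done, so take the stop off the trimming board and put it away: slide the cross-bolt fully back so that it no longer bars the track and leave it back, push the wooden stop along the T-track right into the open end where the lips are cut away, then lift it straight out. Set it down gently (do not drop it) standing upright on its foot on the floor of the shallow open tray, roughly in the middle, and do not disturb the ruler lying on the board.

Things in the scene. Friction and masses are not known exactly. Their poses are not given: they have to be found in the camera images.
- board: Plywood trimming board (fixed) with a T-track and a wooden fence. Origin on the table under the track's middle; x runs along the track to its open end, y across to the fence, z up. Plywood x -190 to 190, y -130 to 60, top z 18 mm. Fence x -180 to 60, y 32 to 48, top z 82 mm: only 7 mm from the stop, no finger fits between.
- lip_end (a point): Point on the track's centre line where the lips end: board x 60, z 35 mm, axes as the board's. Aluminium channel 44 mm wide inside, floor z 22, walls to z 35. Lips (z 31 to 35, 20 mm slot) cover board x -180 to 60; beyond is the open end, up to an end plug at board x 177 (top z 32). Only there can the stop be lifted out.
- bolt (a joint): Steel cross-bolt sliding towards board -y: 0 = fully across, 0.065 m = fully back at its stop; starts at 0 to 0.012, stays where left, moves with about 2.5 N. Bar: board x 66 to 80, z 40 to 53 mm, at 0 from y -113 to 12, in the stop's way. Its fixed guide: x 58 to 88, y -125 to -40, top z 54 mm.
- bolt_post (a point): Middle of the bolt's upright round post, 12 mm thick, from the bar's top (z 53) to z 84 mm above the table; this point at z 68 mm. It moves with the bolt: board x 73, y = -60 mm minus the travel. Push it from its fence side towards board -y.
- stop_mid (a point): Centre of the stop: dark wooden block 95 (x, along track) x 50 (y) x 48 mm high on a 15 mm neck and a steel foot 95 x 40 x 7 mm; 63 mm high in all, centre 31.5 mm above its underside; up to 0.45 kg, slides with a few N. In the track the wood is at z 37 to 85 mm; centre starts at board x -115 to -30, is clear of the lips beyond x 108, meets the plug at 129. Grip it across its width once there.
- tray: Shallow open grey plastic tray fixed to the table, outside 170 (x) x 130 (y) x 30 mm high, walls and floor 5 mm thick. Origin on the table under its centre; inner floor at z 5 mm. It stands left or right of the board; a lidded clear box, about 80 mm high, stands on the other side.
- ruler: Flat white plastic ruler 150 x 30 x 5 mm lying loose on the board beside the track; origin under its centre. Leave alone.
Mind the look-alikes: they are no part of the job. Of the things that look like the tray, the smaller one is meant. What is shaped like the part that bears stop_mid but yellow is not meant.

How it is judged:
By the outcome, as a careful person would: the job done as asked, in the order asked, and still so for the second after the job is handed in, with the robot touching nothing.
It also fails if it takes over 64 s, if anything falls off the work surface, if the arm or the gripper's body presses on something with over 40 N, if the wrist force passes 120 N, or if a joint passes its speed limit or range.

ROBOT

A 6-joint arm with a two-finger parallel gripper is mounted at the origin on the work surface. World frame = base frame: x ahead of the robot, y to its left, z up, the work surface at z = 0. Lengths are in mm, angles in rad, forces in N, time in s.
With the tool pointing down it reaches from about 400 to 825 mm from the base axis. Payload 7 kg.
Tool frame: the origin (TCP) lies at the very end of the fingers, on their centre line; the grasp point (between the pads) lies 19 mm behind it; z points along the fingers, y is the line along which they close (so a half turn about z gives the same grasp; the last joint's range is limited). The gripper opens to 88 mm and grips with 3 to 60 N. Pads are 19 mm wide; open, the fingers measure 130 mm over their backs; the gripper's body (78 mm by 193 mm) begins 47 mm behind the grasp point.
Start: joints at [1.609, 0.359, 0.012, 0, -1.224, -0.288], TCP at [166.877, 654.024, 226.561] pointing down, gripper open.
Joint ranges: [-3.07, 3.07], [-1.43, 2.12], [-1.02, 1.25], [-3.03, 1.67], [-3.05, -0], [-3.03, 3.03]. Speed limits (rad/s): [2.39, 2.39, 3.01, 3.14, 3.14, 3.14].

INTERFACE

Orientations are given as a unit quaternion [x, y, z, w].
In Python, from plant import bot gives the robot as it stands. Calls block until the motion is done:
- bot.move_ptp(position, orientation): joint-space move of the TCP to a pose.
- bot.line_to(position, velocity=150, ori=None): straight line of the TCP; ori=None keeps the orientation; velocity is the mean speed in mm/s.
- bot.move_joints(angles): joint-space move.
- bot.move_gripper(opening, force=None): finger opening in mm; force is the grip in N (None keeps the last); returns when the fingers have stopped.
- bot.pause(seconds).
- bot.solve_ik(position, orientation): joint angles nearest the present ones, or None.
- bot.read_state(): the state.
- bot.camera(name): name is "scene" or "top" or "wrist"; returns the picture (400x640x3 uint8, red, green, blue); there is no depth.
- bot.get_calibration(name): a dict with "fx", "fy", "cx", "cy" (pixels), "view" (4x4, takes a point from world to camera coordinates); the wrist camera has in their place "T_tool_cam" (4x4, takes a point from camera to tool coordinates, whose origin is the TCP and whose axes are the flange's). Camera axes: x right, y up, looking along -z (the intrinsics and any distortion apply to the point x, -y, -z); pixel columns grow to the right and rows downward; lengths in mm; the calibration is good to about 2 mm. A picture is of the moment at which its call begins: read the wrist's pose just before it. get_calibration takes no time and is no camera call.
A pose or a line that the arm cannot do raises bot.Unreachable and nothing moves.
- bot.close_job(): hands the job in; it is judged then, once.
The state is a dict: "t": time; "joint_pos": joint angles; "qvel": joint speeds; "tau": joint torques, N m; "tcp_pos": TCP position; "eef_rot": TCP orientation; "contact_force": force on the tool from outside, world axes, zero at the start; "moment": the same for the moment, N m; "width": finger opening in mm; "finger_force": force on a finger pad.
Only numpy, scipy, OpenCV 4.12 (cv2) and the standard library are available. Lean on these libraries where they do the work, as an engineer would, in place of code of your own. Each camera call takes 0.05 s, during which the arm holds its last target. There are 200 camera calls.

## Working session

There is one attempt and no reset: what is moved stays moved. The work goes in short steps, each a Python script; the robot and the scene stay as the last script left them, time stands still between calls to the robot, and variables do not carry over. Pictures are saved under pics/ and viewed, at most 10 in all, crops included, and the job is handed in when it is done.

```bash
mkdir -p pics; ls
python3 - <<'E'
from plant import bot
import cv2,numpy as np
for n in("top","scene"):
    cv2.imwrite(f"pics/{n}0.png",bot.camera(n)[:,:,::-1]); c=bot.get_calibration(n); print(n,{k:np.round(v,4).tolist() if not isinstance(v,str) else v for k,v in c.items()})
print(bot.get_calibration("wrist"));s=bot.read_state();print(s["t"],s["eef_rot"],s["width"])
E
```

```text
pics
top {'fx': 488.1264, 'fy': 488.1264, 'cx': 304.4427, 'cy': 203.1677, 'view': [[-0.0143, -0.9999, -0.0046, -13.3191], [0.992, -0.0147, 0.1257, -423.5525], [-0.1258, -0.0027, 0.9921, -1168.8879], [0.0, 0.0, 0.0, 1.0]]}
scene {'fx': 416.9042, 'fy': 416.9042, 'cx': 315.0852, 'cy': 200.2618, 'view': [[0.6912, 0.7224, -0.0188, -295.1737], [-0.517, 0.5125, 0.6856, 193.5279], [0.5049, -0.4642, 0.7277, -1257.9807], [0.0, 0.0, 0.0, 1.0]]}
{'fx': 331.4810545680124, 'fy': 331.4810545680124, 'cx': 323.27246018030763, 'cy': 201.22448252959657, 'T_tool_cam': array([[ 9.29715170e-04,  9.68037200e-01,  2.50804934e-01,
         6.77464282e+01],
       [ 9.99998874e-01, -6.04465423e-04, -1.37385298e-03,
         3.56994245e-01],
       [-1.17833788e-03,  2.50805929e-01, -9.68036672e-01,
        -1.57583813e+02],
       [ 0.00000000e+00,  0.00000000e+00,  0.00000000e+00,
         1.00000000e+00]])}
0.1 [ 9.92202809e-01 -1.24631698e-01 -2.88770086e-05  7.24779137e-04] 87.7142540543377
```

View pics/top0.png

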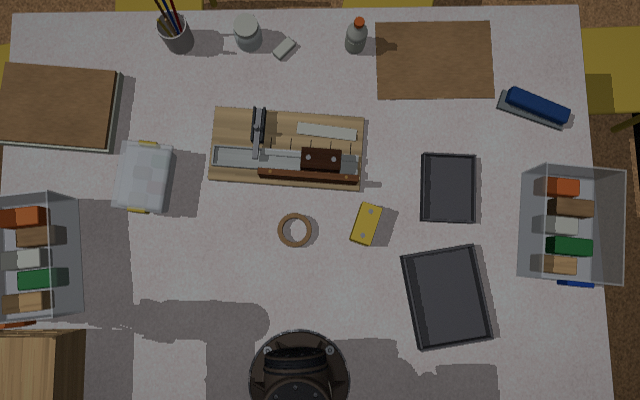

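View pics/scene0.png

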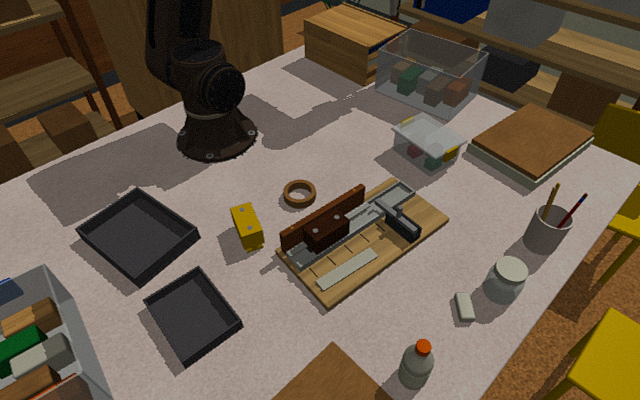

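The trays are two dark ones: a smaller at (448,187) and a larger at (447,297), so the smaller fits. The dark block with two bolts in the track at (320,159) is the stop, and the yellow one at (367,224) is the look-alike. The bolt is at (259,132) and the open end is to the left. I'll enlarge next.

Run:
```python
import cv2
im=cv2.imread("pics/top0.png")
for n,(u,v,w,h,s) in {"c_board":(200,98,175,95,4.5),"c_tray":(400,140,100,90,6)}.items():
    cv2.imwrite(f"pics/{n}.png",cv2.convertScaleAbs(cv2.resize(im[v:v+h,u:u+w],None,fx=s,fy=s,interpolation=cv2.INTER_CUBIC),alpha=1.5))
```

```text
(no output)
```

View pics/c_board.png

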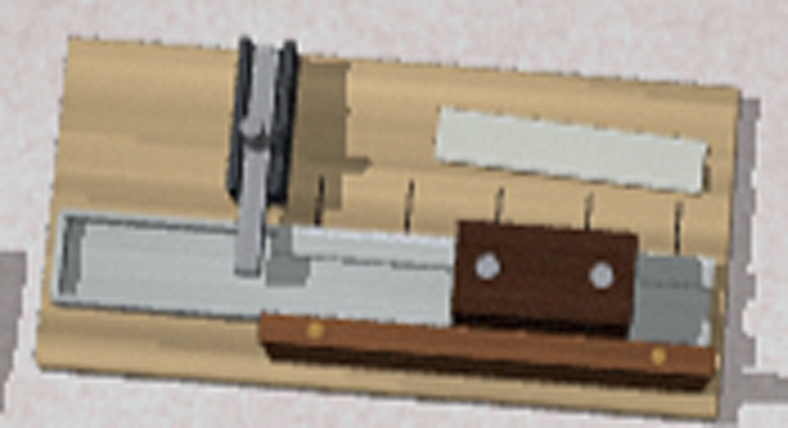

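View pics/c_tray.png

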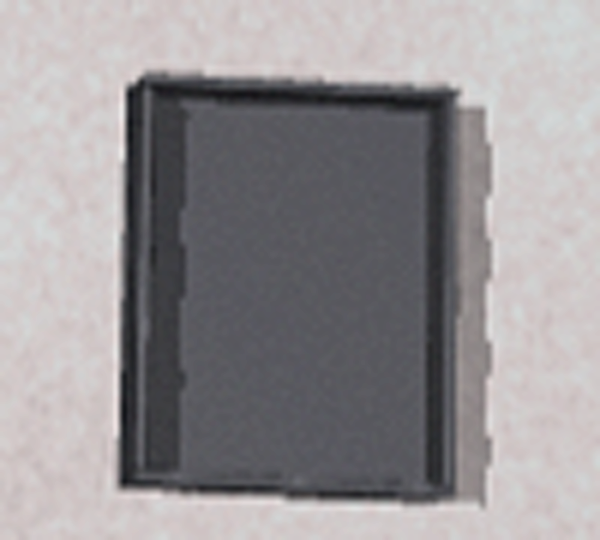

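```bash
cat > h.py <<'E'
import numpy as np
from scipy.optimize import least_squares
from plant import bot
C=bot.get_calibration("top")
def ray(uv,z):
    d=np.array([(uv[0]-C["cx"])/C["fx"],-(uv[1]-C["cy"])/C["fy"],-1]); V=np.array(C["view"]); R,t=V[:3,:3],V[:3,3]
    o=-R.T@t; w=R.T@d; return o+w*(z-o[2])/w[2]
def crop(c,o,s): return np.array(o)+(np.array(c)+.5)/s-.5
def T(p,q): # p=(x,y,yaw), q=(bx,by)
    c,s=np.cos(p[2]),np.sin(p[2]); return np.array([p[0]+c*q[0]-s*q[1],p[1]+s*q[0]+c*q[1]])
def inv(p,w):
    c,s=np.cos(p[2]),np.sin(p[2]); d=np.array(w[:2])-p[:2]; return np.array([c*d[0]+s*d[1],-s*d[0]+c*d[1]])
E
python3 - <<'E'
from h import *
B=lambda *c:crop(c,(200,98),4.5); K=lambda *c:crop(c,(400,140),6)
pts=[(B(68,37),(190,-130,18)),(B(740,88),(-190,-130,18)),(B(262,318),(60,32,82)),(B(714,348),(-180,32,82)),(B(38,368),(190,60,0)),(B(717,418),(-190,60,0))]
W=[(ray(u,q[2])[:2],q[:2]) for u,q in pts]
f=lambda p:np.concatenate([T(p,q)-w for w,q in W])
r=least_squares(f,[550,20,1.6],x_scale=[1,1,.01],loss='soft_l1'); p=r.x; print("board",p,"res\n",f(p).reshape(-1,2).round(1))
np.save("board.npy",p)
for n,c,z in[("stopUL",(458,222),85),("stopUR",(637,235),85),("stopLL",(453,318),85),("stopLR",(632,330),85),("bartipL",(236,274),53),("bartipR",(259,275),53),("post",(255,126),84),("rulerLL",(436,158),23),("rulerLR",(702,192),23)]:
    print(n,inv(p,ray(B(*c),z)).round(1))
q=[ray(K(*c),30)[:2] for c in[(143,77),(457,90),(448,493),(136,480)]]
print("tray",np.round(q,1),np.mean(q,0), [np.linalg.norm(q[i]-q[i-1]).round(1) for i in range(4)])
ax=(q[0]+q[1]-q[2]-q[3]);print("tray long axis yaw",np.arctan2(ax[1],ax[0])); np.save("tray.npy",[*np.mean(q,0),np.arctan2(ax[1],ax[0])])
E
```

```text
board [529.76014539  27.61162573   1.47825995] res
 [[ 0.4  0.5]
 [ 0.8 -0.7]
 [ 2.6  1.3]
 [-0.  -1.5]
 [-3.2 -0.5]
 [-4.3  0.7]]
stopUL [-39.9 -24. ]
stopUR [-134.1  -24.3]
stopLL [-41.4  27.3]
stopLR [-135.    26.5]
bartipL [78.  6.]
bartipR [65.6  5.6]
post [ 71.3 -67.7]
rulerLL [-23.  -74.5]
rulerLR [-171.7  -66.5]
tray [[ 545.  -315.4]
 [ 537.5 -444.3]
 [ 371.3 -430.9]
 [ 378.4 -305.1]] [ 458.07655252 -373.92349499] [np.float64(166.9), np.float64(129.1), np.float64(166.8), np.float64(126.0)]
tray long axis yaw -0.07095505787112769
```

```bash
cat >> h.py <<'E'
P=np.load("board.npy") if __import__("os").path.exists("board.npy") else None
def quat(a): return [np.cos(a/2),np.sin(a/2),0,0]
Q=quat(P[2]-np.pi)
def at(bx,by,z): return [*T(P,(bx,by)),z]
def F(f0=0):
    f=np.array(bot.read_state()["contact_force"])-f0; c,s=np.cos(P[2]),np.sin(P[2])
    return np.array([c*f[0]+s*f[1],-s*f[0]+c*f[1],f[2]])  # board axes
def tcpb():
    t=bot.read_state()["tcp_pos"]; return np.array([*inv(P,t),t[2]])
def shot(n,cam):
    import cv2; cv2.imwrite(f"pics/{n}.png",bot.camera(cam)[:,:,::-1])
E
python3 - <<'E'
from h import *
bot.move_gripper(0)
bot.move_ptp(at(73,-22,150),Q)
s=bot.read_state();print(s["t"],s["joint_pos"],s["width"],tcpb())
bot.line_to(at(73,-22,61),120)
f0=np.array(bot.read_state()["contact_force"]); print(f0)
bot.line_to(at(73,-88,61),60); print(tcpb(),F(f0))
y=-88
while y>-106:
    y-=1.5; bot.line_to(at(73,y,61),30); f=F(f0); print(y,tcpb().round(1),f.round(1))
    if f[1]>14 : break
print(bot.read_state()["t"])
shot("bolt","top")
E
```

```text
3.9583 [ 5.20477077e-01  2.45242489e-01 -3.35266621e-01  1.08853083e-05
 -9.89980542e-01 -6.11734321e-01] 0.5278877369849712 [ 73.80884027 -22.04242561 150.09868765]
[-0.16552818  0.06830561  0.77893548]
[ 72.9630112  -87.96271875  60.94033207] [ 0.32924883  0.71422552 -0.61770045]
-89.5 [ 72.9 -89.1  60.9] [ 1.   1.5 -1. ]
-91.0 [ 72.9 -90.9  60.9] [ 0.1  2.6 -0.7]
-92.5 [ 73.  -92.6  60.9] [ 0.1  2.  -0.5]
-94.0 [ 73.  -94.1  60.9] [ 0.2  0.9 -1. ]
-95.5 [ 73.  -95.6  61. ] [-0.1  2.3 -0.9]
-97.0 [ 73.  -97.1  61. ] [-0.7  1.5 -1.5]
-98.5 [ 73.  -98.6  61. ] [-0.7  1.9 -1.3]
-100.0 [  73.  -100.1   61. ] [-0.8  1.2 -1.3]
-101.5 [  73.  -101.6   61. ] [ 0.   1.6 -1.2]
-103.0 [  73.  -103.1   61. ] [-1.   1.5 -0.6]
-104.5 [  73.  -104.7   61. ] [ 0.1  1.8 -1.5]
-106.0 [  73. -106.   61.] [-0.4  3.5 -1.2]
9.1
```

Run:
```python
from h import *
import cv2
f0=np.array([-.17,.07,.78]); y=-106
while y>-126:
    y-=1.5; bot.line_to(at(73,y,61),30); f=F(f0); print(y,tcpb().round(1)[1],f.round(1))
    if f[1]>12 : break
bot.line_to(at(73,y+10,61),100)
bot.line_to(at(73,y+10,130),200)
bot.line_to(at(-175,0,130),250)
shot("bolt2","top"); print(bot.read_state()["t"],tcpb())
im=cv2.imread("pics/bolt2.png")[98:193,200:375]; cv2.imwrite("pics/bolt2c.png",cv2.convertScaleAbs(cv2.resize(im,None,fx=4.5,fy=4.5,interpolation=cv2.INTER_CUBIC),alpha=1.5))
```

```text
-107.5 -106.3 [1.  7.2 1.7]
-109.0 -106.5 [ 1.8 13.   4. ]
11.6583 [-174.27301796   -0.44146025  129.8810011 ]
```

View pics/bolt2c.png

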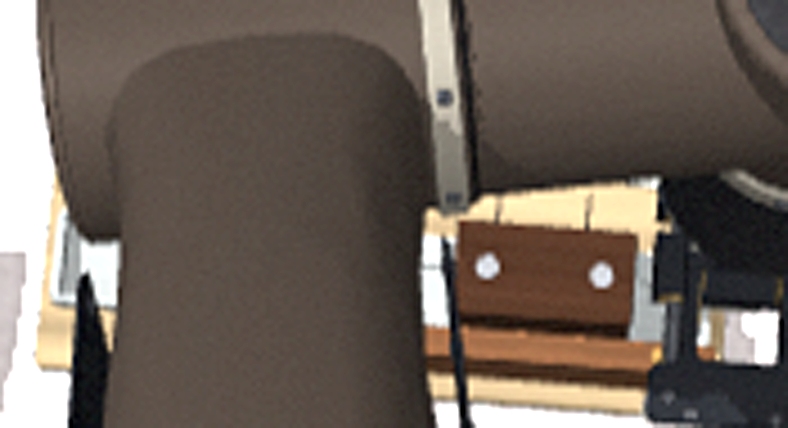

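The bolt hit its hard stop at board y -125 for the post, as expected. The stop is still at about x -88, with its crop corners unchanged. Next is the push.

Run:
```python
from h import *
bot.line_to(at(-175,0,45),150)
f0=np.array(bot.read_state()["contact_force"])
bot.line_to(at(-152,0,45),100)
for x,v in[(-130,40),(-60,80),(0,80),(40,80),(52,40),(61,30)]:
    bot.line_to(at(x,0,45),v); f=F(f0); print(x,tcpb().round(1),f.round(1))
    if np.abs(f).max()>25: print("STOP"); break
bot.line_to(at(x-12,0,45),100); bot.line_to(at(x-12,0,150),200)
bot.line_to(at(30,0,200),200)
s=bot.read_state(); print(s["t"],s["tcp_pos"],s["eef_rot"])
shot("wr","wrist"); shot("sc","scene")
```

```text
-130 [-129.7    0.    44.9] [-0.9 -0.4  0.7]
-60 [-60.   -0.1  45.1] [-0.5 -1.7  0.7]
0 [ 0.3 -0.  45. ] [-0.1 -0.7  1.1]
40 [40.6 -0.  45. ] [ 0.2 -0.8  0.6]
52 [52.3 -0.1 45. ] [-0.  -1.9  0.6]
61 [61.4 -0.1 45. ] [ 0.3 -0.8  0.8]
18.2917 [532.20924038  57.26673648 199.42724883] [-6.73411778e-01  7.39267480e-01  2.72820418e-04 -3.08817729e-04]
```

View pics/wr.png

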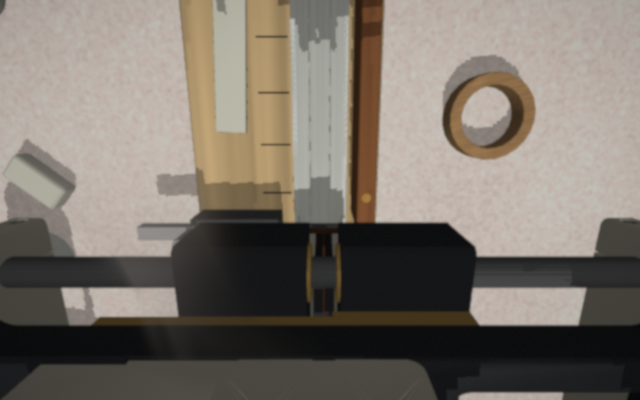

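The wrist view shows an empty track behind the gripper, and the bolt bar sticking out at the left near (165,231). I'll check the stop in the scene view.

Run:
```python
import cv2
im=cv2.imread("pics/sc.png")[150:310,260:470]; cv2.imwrite("pics/scc.png",cv2.convertScaleAbs(cv2.resize(im,None,fx=3.7,fy=3.7,interpolation=cv2.INTER_CUBIC),alpha=1.4))
```

```text
(no output)
```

View pics/scc.png

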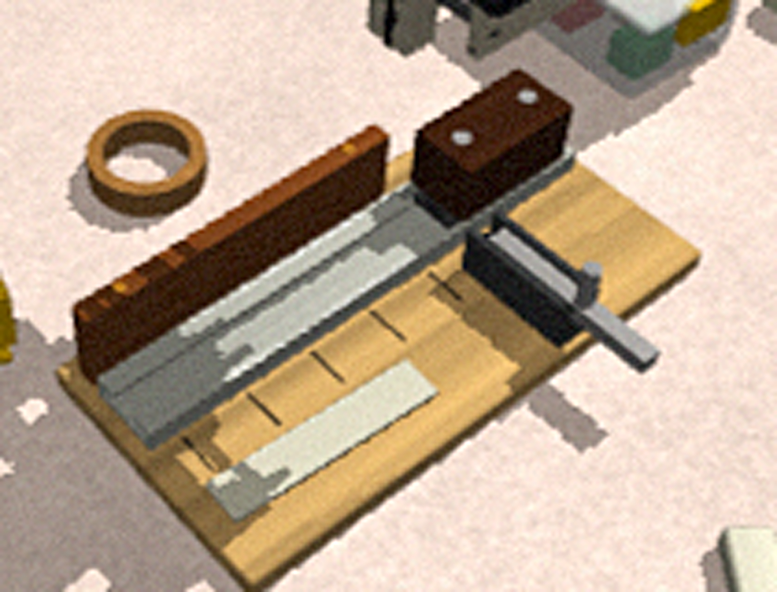

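Run:
```python
import h
from h import *
h.C=bot.get_calibration("scene")
q=np.array([inv(P,ray(crop(c,(260,150),3.7),85)) for c in[(415,130),(462,172),(572,104),(519,70)]]); m=q.mean(0); print(q.round(1),m)
assert 109<m[0]<130 and abs(m[1])<6
cx=119;cy=0.5
bot.move_gripper(88)
bot.line_to(at(cx,cy,150),200); bot.line_to(at(cx,cy,46),120)
f0=np.array(bot.read_state()["contact_force"]); bot.move_gripper(40,25); s=bot.read_state(); print(s["width"],s["finger_force"],F(f0))
bot.line_to(at(cx,cy,56),30); print("lift",F(f0),bot.read_state()["width"])
if np.abs(F(f0)).max()<20:
    bot.line_to(at(cx,cy,170),120); print(F(f0),bot.read_state()["width"])
print(bot.read_state()["t"]); shot("lift","scene")
```

```text
[[ 72.1  19.7]
 [ 68.8 -25.6]
 [166.6 -27.3]
 [164.   17. ]] [117.88359607  -4.08215884]
50.37822961952954 24.962788224220276 [-0.79267551 -4.7503567  -0.84495742]
lift [ 0.30378926 -5.17451198 -1.36886953] 49.98753909117881
[-0.0701646   0.89554231 -4.6909813 ] 49.853345242948805
23.7833
```

Run:
```python
from h import *
tr=np.load("tray.npy"); q=quat(tr[2]-np.pi/2)
bot.line_to([tr[0],tr[1],170],200,q); bot.line_to([tr[0],tr[1],60],120); bot.line_to([tr[0],tr[1],34],50)
bot.pause(.3); f0=np.array(bot.read_state()["contact_force"]); z=34; print(f0,bot.read_state()["width"])
while z>25:
    z-=.7; bot.line_to([tr[0],tr[1],z],12); f=F(f0); print(round(z,1),f.round(1))
    if f[2]>3: break
bot.pause(.2); bot.move_gripper(62); bot.pause(.2)
bot.line_to([tr[0],tr[1],110],60); bot.line_to([tr[0]-0,tr[1]+150,250],200)
bot.move_ptp([470,250,300],q)
print(bot.read_state()["t"]); shot("pl_t","top"); shot("pl_s","scene")
import cv2
a=cv2.imread("pics/pl_t.png")[100:240,190:490]; b=cv2.imread("pics/pl_s.png")[170:370,130:470]
a=cv2.resize(a,(780,364),interpolation=cv2.INTER_CUBIC); cv2.imwrite("pics/pl_tc.png",cv2.convertScaleAbs(a,alpha=1.5)); cv2.imwrite("pics/pl_sc.png",cv2.convertScaleAbs(cv2.resize(b,None,fx=2.3,fy=2.3,interpolation=cv2.INTER_CUBIC),alpha=1.5))
```

```text
[-0.14239957 -0.37451215 -3.95973936] 50.394565263987616
33.3 [ 0.6 -0.7 -0.1]
32.6 [ 0.  -0.3  0.2]
31.9 [ 0.  -0.9  0.6]
31.2 [-0.2  0.4 -0.9]
30.5 [ 0.5 -0.6  0.1]
29.8 [ 0.4 -0.4  0.7]
29.1 [ 1.2 -0.1  5. ]
35.7083
```

View pics/pl_tc.png

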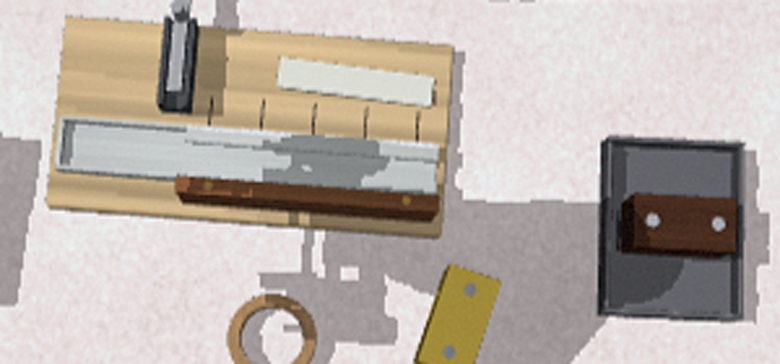

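View pics/pl_sc.png

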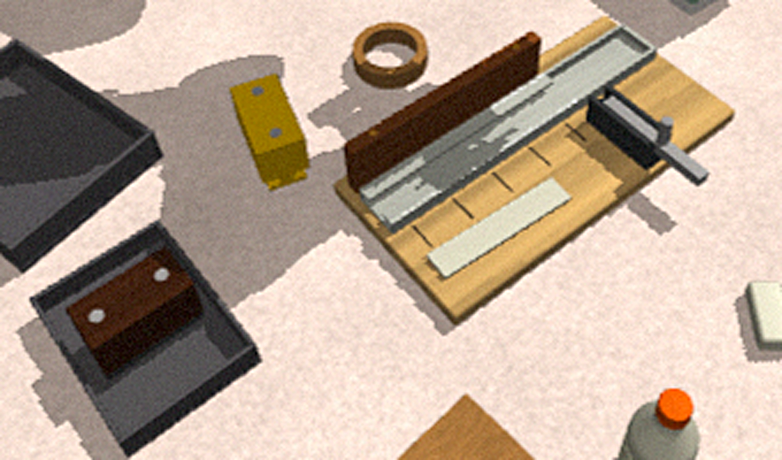

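The stop stands upright, roughly mid-tray, at about (680,224) in the top crop. The bolt is fully back at (178,60), and the ruler is unmoved at (357,82). Robot clear, so I'm handing in.

```bash
python3 -c "
from plant import bot
print(bot.close_job())"
```

```text
the job is handed in; nothing more can be done
None
```

The job is handed in: the bolt is fully back, the stop stands upright in the middle of the smaller tray, and the ruler is undisturbed; the robot clock read about 36 s after the last move.

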